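# Zero, gauge the blind bore and store the reading

### The arm

A 6-joint arm with a two-finger parallel gripper is mounted at the origin on the work surface. World frame = base frame: x ahead of the robot, y to its left, z up, the work surface at z = 0. Lengths are in mm, angles in rad, forces in N, time in s.
With the tool pointing down it reaches from about 350 to 775 mm from the base axis. Payload 7.3 kg.
Tool frame: the origin (TCP) lies at the very end of the fingers, on their centre line; the grasp point (between the pads) lies 19 mm behind it; z points along the fingers, y is the line along which they close (so a half turn about z gives the same grasp; the last joint's range is limited). The gripper opens to 92 mm and grips with 3 to 60 N. Pads are 19 mm wide; open, the fingers measure 130 mm over their backs; the gripper's body (75 mm by 190 mm) begins 47 mm behind the grasp point.
Start: joints at [-1.308, 0.342, 1.524, -0, 1.275, -0.146], TCP at [208.716, -481.75, 226.741] pointing down, gripper open.
Joint ranges: [-2.53, 2.53], [-0.77, 2.02], [0.04, 2.7], [-1, 4.14], [0.28, 2.66], [-3.11, 3.11]. Speed limits (rad/s): [2.57, 2.57, 3.14, 3.14, 3.14, 3.14].

### API

Orientations are given as [roll, pitch, yaw] about the fixed x, y, z axes, in that order (R = Rz(yaw) Ry(pitch) Rx(roll)).
In Python, from plant import * gives the robot as it stands.
- The arm moves only by the tool arm_command, never from a script. Its arguments are lists of equal length, an entry for each row: "gripper": the finger opening in mm, from 0 to 91.8; "dp": the shift along the tool's x, y, z in units of 25 mm (1.0 is 25 mm), a list of three; "twist": the turn about the tool's z in units of 5 degrees (1.0 is 5 degrees). A call has exactly 5 rows; each row shifts and turns the commanded pose from where the row before left it, along the tool's axes as they then stand; what a row does not reach is not made up. A row lasts 1/8 s, in which the tool goes at most 62.5 mm and 10.7 degrees, less where a joint would pass 70% of its speed; a pose out of reach is approached as far as the arm can. A call is refused whole if a number of a shift passes 1 or a number of a turn 1, either way. A call with a gripper value outside its range is refused whole. The fingers move at their own pace and stop on an object; the grip force is fixed at half the most. Time passes only in rows, so rows that do not move let the fingers close, or fill a call up. It gives the time, the measured TCP pose, the force, the opening and the grip force at its end, in the units of the state.
- get_obs(): the state, without advancing time (a new reading comes with each control period).
- capture(name): name is "scene" or "top" or "wrist"; returns the picture (384x512x3 uint8, red, green, blue); there is no depth.
- get_calibration(name): a dict with "mtx" (3x3 intrinsics, pixels), "position" and "attitude" of the camera in the world; the wrist camera has in their place "mount" (4x4, takes a point from camera to tool coordinates, whose origin is the TCP and whose axes are the flange's). Camera axes: x right, y down, z forward; pixel columns grow to the right and rows downward; lengths in mm; the calibration is good to about 2 mm. A picture is of the moment at which its call begins: read the wrist's pose just before it. get_calibration takes no time and is no camera call.
- close_job(): hands the job in; it is judged then, once.
The state is a dict: "time": time; "joint_positions": joint angles; "dq": joint speeds; "tau": joint torques, N m; "tool_pos": TCP position; "tcp_rot": TCP orientation; "contact_force": force on the tool from outside, world axes, zero at the start; "moment": the same for the moment, N m; "grip_width": finger opening in mm; "finger_force": force on a finger pad.
Only numpy, scipy, OpenCV 4.12 (cv2) and the standard library are available. Lean on these libraries where they do the work, as an engineer would, in place of code of your own. Each camera call takes 0.05 s, during which the arm holds its last target. There are 200 camera calls.

### The job

Check the depth of the bore in the block held in the vice: first zero the read-out box by holding its spring lever fully over towards the screen for about a second, then let it spring back to the middle. Take the depth rod (the gauge with the broad round collar under its grip) out of the stand, lower it into the bore until it bottoms out, press it firmly against the bottom for about a second and leave it standing there. Only then store the reading by holding the lever fully over away from the screen for about a second, let it spring back, and leave the cans, the jar and the other two gauges where they stand.

Things in the scene. Friction and masses are not known exactly. Their poses are not given: they have to be found in the camera images.
- readout: grey plastic read-out box fixed to the bench, 100 mm (its x) by 190 mm (its y, from y = -75 to +115) by 50 mm high; origin on the bench straight under the lever's pivot. The screen lies in a hood at its +y end (y = 73 to 115, top at 76 mm), so the box's +y axis points from the lever towards the screen
- jog (a joint): tilt of the box's upright spring-centred lever, rad: 0 upright at rest, positive towards the screen (box +y), negative away, stops at +-0.5; held over means beyond 0.35. Pivot parallel to the box's x, 50 mm above the bench; 8 mm stem with a black round grip 18 mm in diameter, 38 to 70 mm above the pivot. Spring 0.4 N m/rad (3.6 N at the grip at the stop), recentres without overswing
- jog_grip (a point): point in the middle of the lever's grip, on its axis, 55 mm from the pivot (105 mm above the bench when upright); moves with the lever
- vice: dark steel machine vice fixed to the bench, base 170 mm (its x) by 85 mm by 30 mm high, two jaws 30 mm thick and 90 mm wide up to 72 mm high, screw and cross handle at its -x end (to x = -105 mm, 53 mm high). Between the jaws an aluminium block 60 (x) by 80 (y) mm, top 85 mm above the bench. Origin on the bench under the middle of the block
- bore_mouth (a point): centre of the mouth of the block's one vertical round blind bore, at the block's top, 85 mm above the bench; bore 16 mm in diameter, 42 mm deep, with a 3 mm chamfer; it lies 14 mm to the vice's +y of the vice's origin
- bore_floor (a point): centre of the flat bottom of the bore, 43 mm above the bench, 42 mm straight under the mouth
- stand: wooden gauge stand fixed to the bench, 60 mm (its x) by 190 mm (its y) by 45 mm high, with three vertical blind square holes 15 mm wide and 30 mm deep in a row along its y at -60, 0 and +60 mm; the three gauges stand in them in any order, their tips 15 mm above the bench. Origin on the bench under the middle hole
- rod: the depth rod, loose, all steel, upright, 131 mm long, about 0.12 kg: a shank 12 mm in diameter with a chamfered foot, from 76 to 82 mm a broad round collar 34 mm in diameter, above it a plain round grip 22 mm in diameter up to 131 mm. Origin at the centre of the foot, z up the rod
- rod_tip (a point): centre of the depth rod's foot (its lower end)
- rod_grip (a point): point on the rod's axis in the round grip, 108 mm above its foot: a good place to take it
- punch: another steel gauge of the same shank in the stand, with a square 20 mm head without collar, 123 mm long; origin at its foot; must stay
- scriber: another steel gauge of the same shank in the stand, with a ball 28 mm in diameter on top, no collar, 132 mm long; origin at its foot; must stay
- aerosol: loose tall aerosol can, 52 mm in diameter, 190 mm high, upright beside the vice; origin at the centre of its underside; must stay
- tin: loose low tin, 54 mm in diameter, 60 mm high, on the other side of the vice; origin at the centre of its underside; must stay
- jar: loose glass jar with a steel lid, 66 mm in diameter, 115 mm high, by the stand; origin at the centre of its underside; must stay
- paint_can: loose paint can, 86 mm in diameter, 105 mm high, by the read-out box; origin at the centre of its underside; must stay
There are look-alikes about, which are no part of the job. Leave any brown or pink look-alike of the rod alone. What is shaped like the vice but brown is not meant.

How it is judged:
By the outcome, as a careful person would: the job done as asked, in the order asked, and still so for the second after the job is handed in, with the robot touching nothing.
It also fails if it takes over 72 s, if anything falls off the work surface, if the arm or the gripper's body presses on something with over 40 N, if the wrist force passes 120 N, or if a joint passes its speed limit or range.

## Working session

There is one attempt and no reset: what is moved stays moved. The work goes in short steps, Python scripts to look and compute and a tool call to move; the robot and the scene stay as the last step left them, time stands still between calls to the robot, and variables do not carry over. Pictures are saved under pics/ and viewed, at most 10 in all, crops included, and the job is handed in when it is done.

Besides the shell and the picture viewer there is one more tool, called after "Call:" as a command line: name --pt "numbers of a row" for each row, then --argument value for the rest. arm_command: Moves the arm, as the interface text tells. Its arguments: {"type":"object","properties":{"gripper":{"type":"array"},"dp":{"type":"array"},"twist":{"type":"array"}},"required":["gripper","dp","twist"]}

```bash
mkdir -p pics; python3 - <<'E'
from plant import *
import cv2,numpy as np
o=get_obs();print(o)
for n in("scene","top"):
    im=capture(n);cv2.imwrite(f"pics/{n}0.png",im[:,:,::-1]);c=get_calibration(n);print(n,c)
print(get_calibration("wrist"))
a=cv2.imread("pics/scene0.png");b=cv2.imread("pics/top0.png")
cv2.imwrite("pics/top0b.png",cv2.resize(b,(800,600),interpolation=cv2.INTER_CUBIC))
cv2.imwrite("pics/scene0b.png",cv2.resize(a,(800,600),interpolation=cv2.INTER_CUBIC))
E
```

```text
{'time': 0.0, 'joint_positions': array([-1.30798108e+00,  3.42726479e-01,  1.52503307e+00, -3.09053906e-05,
        1.27542920e+00, -1.45974289e-01]), 'dq': array([-0.00014038,  0.00175634,  0.00162441,  0.00032846,  0.00096176,
        0.00041704]), 'tau': array([-9.10841391e-04, -4.31241381e+01, -2.44216347e+01,  7.17427838e-02,
        5.60279202e-02, -1.11832051e-04]), 'tool_pos': array([ 208.59912797, -481.31510238,  226.0374294 ]), 'tcp_rot': array([-3.14000923e+00, -2.02923951e-04,  4.08798398e-01]), 'contact_force': array([ 0.16107996, -0.81274234,  0.80206085]), 'moment': array([ 0.02551894, -0.06355192, -0.01227058]), 'finger_force': 0.0, 'grip_width': 92.1836465895976}
scene {'mtx': array([[361.79826995,   0.        , 262.03047445],
       [  0.        , 361.79826995, 189.97728112],
       [  0.        ,   0.        ,   1.        ]]), 'position': array([968.23414304, 733.26733812, 652.44339784]), 'attitude': array([-2.11630829, -0.00561611,  2.64136397])}
top {'mtx': array([[386.93654455,   0.        , 247.7186881 ],
       [  0.        , 386.93654455, 185.62006037],
       [  0.        ,   0.        ,   1.        ]]), 'position': array([ 341.54646151,  -36.27127767, 1356.75001948]), 'attitude': array([-2.96896522, -0.01881855, -1.5795157 ])}
{'mtx': array([[282.06462692,   0.        , 254.16884111],
       [  0.        , 282.06462692, 188.73549127],
       [  0.        ,   0.        ,   1.        ]]), 'mount': array([[-4.80648907e-04, -9.62770698e-01, -2.70318982e-01,
         7.32121311e+01],
       [ 9.99999009e-01, -8.20392591e-04,  1.14383945e-03,
        -1.03599043e-01],
       [-1.32302280e-03, -2.70318165e-01,  9.62770138e-01,
        -1.57649811e+02],
       [ 0.00000000e+00,  0.00000000e+00,  0.00000000e+00,
         1.00000000e+00]])}
```

View pics/top0b.png

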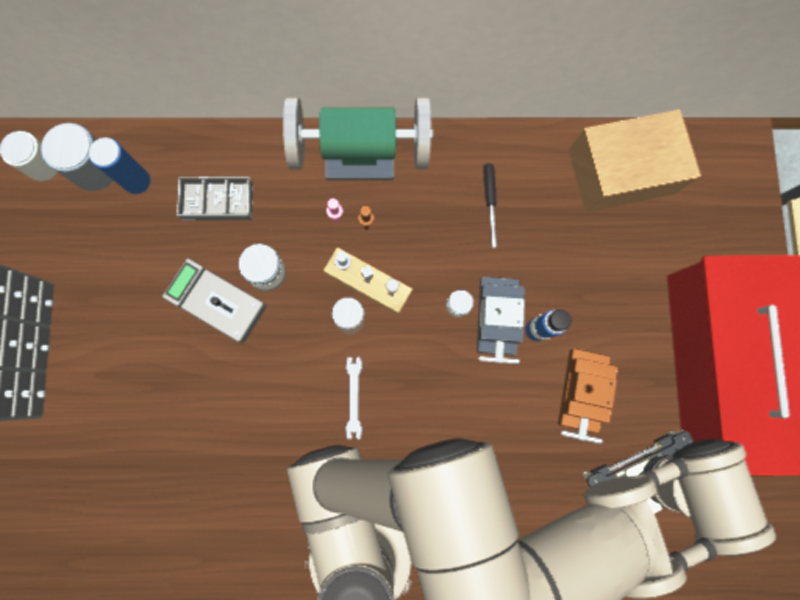

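View pics/scene0b.png

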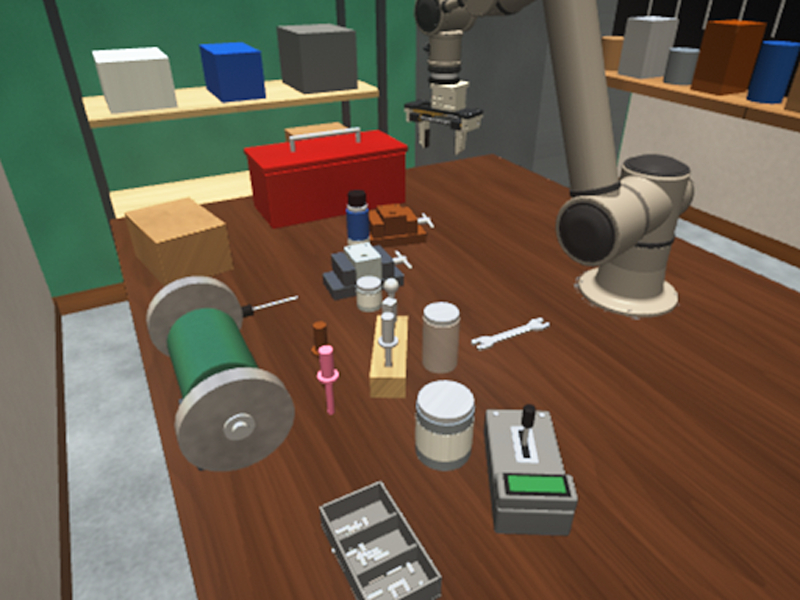

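Top view (800x600 scale): read-out box at about (213,300), with the screen at (183,283) and the lever at (220,303). Stand at (368,280), with the collared rod at its upper-left hole (343,260). Vice block at (504,311), bore at (499,311). The scene view confirms that the collared gauge is the one nearest that camera (388,335).

```bash
cat > h.py <<'E'
from plant import *
import cv2,numpy as np
from scipy.spatial.transform import Rotation as Ro
def cam(n,o=None):
    c=get_calibration(n)
    if n=="wrist":
        M=c["mount"];R=Ro.from_euler("xyz",o["tcp_rot"]).as_matrix()
        return c["mtx"],R@M[:3,:3],np.array(o["tool_pos"])+R@M[:3,3]
    return c["mtx"],Ro.from_euler("xyz",c["attitude"]).as_matrix(),c["position"]
def ray(C,u,v):
    d=C[1]@np.linalg.inv(C[0])@[u,v,1.];return C[2],d/np.linalg.norm(d)
def onz(C,u,v,z):
    p,d=ray(C,u,v);return p+d*(z-p[2])/d[2]
def tri(r1,r2):
    A=np.zeros((3,3));b=np.zeros(3);
    for p,d in(r1,r2):
        P=np.eye(3)-np.outer(d,d);A+=P;b+=P@p
    x=np.linalg.solve(A,b);return x,[np.linalg.norm((np.eye(3)-np.outer(d,d))@(x-p)) for p,d in(r1,r2)]
def px(C,P):
    q=C[0]@C[1].T@(np.array(P)-C[2]);return q[:2]/q[2]
E
python3 - <<'E'
from h import *
np.set_printoptions(precision=1,suppress=True)
T=cam("top");S=cam("scene");k=1.5625
for n,u,v,z in[("boxNR",266,303,50),("boxR",240,340,50),("boxL",163,293,76),("boxT",190,260,76),("pivotslot",221,303,50),("rodtop",342,256,146),("mid",366,271,138),("scr",392,285,147),("bore",499,311,85),("b1",487,297,85),("b2",524,297,85),("b3",522,326,85),("b4",485,325,85),("handle",499,359,53),("stTL",335,249,45),("stR",412,289,45),("stB",403,311,45),("stL",324,269,45),("jar",348,312,115),("paint",259,264,105),("tin",460,301,60),("aero",560,320,190)]:
    print(n,onz(T,u/k,v/k,z))
print(tri(ray(T,342/k,256/k),ray(S,388/k,317/k)))
print(tri(ray(T,228/k,298/k),ray(S,528/k,410/k)))
E
```

```text
boxNR [542.  201.1  50. ]
boxR [461.7 254.8  50. ]
boxL [560.9 415.9  76. ]
boxT [632.7 362.   76. ]
pivotslot [542.5 298.6  50. ]
rodtop [623.8  30.9 146. ]
mid [593.8 -18.1 138. ]
scr [562.6 -71.  147. ]
bore [ 516.5 -300.2   85. ]
b1 [ 546.8 -275.7   85. ]
b2 [ 546.4 -355.2   85. ]
b3 [ 484.1 -347.9   85. ]
b4 [ 486.7 -269.2   85. ]
handle [ 416.6 -302.6   53. ]
stTL [663.4  52.1  45. ]
stR [ 572.1 -118.    45. ]
stB [523.3 -97.5  45. ]
stL [618.1  76.1  45. ]
jar [512.2  19.7 115. ]
paint [616.8 207.9 105. ]
tin [ 542.4 -221.2   60. ]
aero [ 483.6 -397.3  190. ]
(array([623.8,  32.1, 140. ]), [np.float64(1.630995874973604), np.float64(1.6309958749735614)])
(array([537.3, 279.4,  99.5]), [np.float64(11.193021614109234), np.float64(11.193021614109119)])
```

Call:
arm_command --gripper '[50,50,50,50,50]' --pt "1 -1 0" --pt "1 -1 0" --pt "1 -1 0" --pt "1 -1 0" --pt "1 -1 0" --twist '[1,1,1,1,1]'

```text
time: 0.72
tool_pos: [300.9, -331.1, 226.5]
tcp_rot: [-3.141, 0.0, -0.031]
contact_force: [0.4, -0.0, -0.3]
grip_width: 51.0
finger_force: 0.0
```

Call:
arm_command --gripper '[50,50,50,50,50]' --pt "1 -1 0" --pt "1 -1 0" --pt "1 -1 0" --pt "1 -1 0" --pt "1 -1 0" --twist '[1,1,1,1,1]'

```text
time: 1.35
tool_pos: [447.8, -234.8, 226.5]
tcp_rot: [3.142, 0.001, -0.466]
contact_force: [-0.4, 0.4, 0.6]
grip_width: 50.0
finger_force: 0.0
```

Call:
arm_command --gripper '[50,50,50,50,50]' --pt "-0.4 -1 0" --pt "-0.4 -1 0" --pt "-0.4 -1 0" --pt "-0.4 -1 0" --pt "-0.4 -1 0" --twist '[0.8,0,0,0,0]'

```text
time: 1.98
tool_pos: [465.5, -101.4, 226.4]
tcp_rot: [3.141, 0.001, -0.534]
contact_force: [0.2, 1.2, -0.3]
grip_width: 50.0
finger_force: 0.0
```

Call:
arm_command --gripper '[50,50,50,50,50]' --pt "-0.4 -1 0" --pt "-0.4 -1 0" --pt "-0.4 -1 0" --pt "-0.4 -1 0" --pt "-0.4 -1 0" --twist '[0,0,0,0,0]'

```text
time: 2.6
tool_pos: [486.0, 31.6, 226.4]
tcp_rot: [3.141, 0.001, -0.534]
contact_force: [0.9, -0.0, 1.2]
grip_width: 50.2
finger_force: 0.0
```

Call:
arm_command --gripper '[50,50,50,50,50]' --pt "-0.35 -1 0" --pt "-0.35 -1 0" --pt "-0.35 -1 0" --pt "-0.35 -1 0" --pt "-0.35 -1 0" --twist '[0,0,0,0,0]'

```text
time: 3.22
tool_pos: [512.0, 161.4, 226.3]
tcp_rot: [3.141, 0.001, -0.534]
contact_force: [-0.2, -0.5, -0.1]
grip_width: 49.8
finger_force: 0.0
```

Call:
arm_command --gripper '[50,50,50,50,50]' --pt "-0.35 -1 0" --pt "-0.35 -1 0" --pt "-0.35 -1 0" --pt "-0.35 -1 0" --pt "0 0 0" --twist '[0,0,0,0,0]'

```text
time: 3.85
tool_pos: [532.6, 265.7, 225.9]
tcp_rot: [3.141, 0.001, -0.532]
contact_force: [-0.2, 0.2, -0.9]
grip_width: 50.5
finger_force: 0.0
```

```bash
python3 - <<'E'
from h import *
o=get_obs();print(o["tool_pos"],o["tcp_rot"],o["joint_positions"])
im=capture("wrist");cv2.imwrite("pics/w1.png",im[:,:,::-1]);np.save("pics/w1.npy",np.r_[o["tool_pos"],o["tcp_rot"]])
C=cam("wrist",o);print(px(C,(540,292,105)),px(C,(540,292,50)))
E
```

```text
[532.60024922 265.72455689 225.88541443] [ 3.14087243e+00  7.75459778e-04 -5.31588772e-01] [3.34002466e-01 4.73346903e-01 1.32093929e+00 1.26774592e-04
 1.34835754e+00 2.43635925e+00]
[228.61763167 190.53213872] [232.53607191 178.01185256]
```

View pics/w1.png

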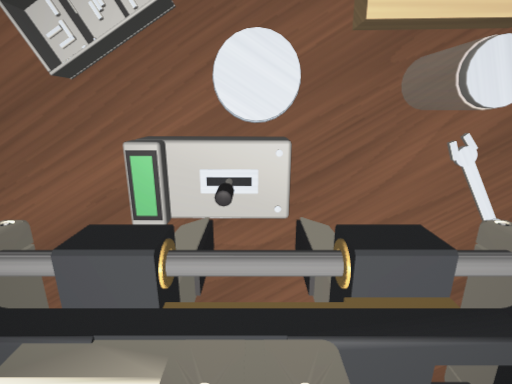

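The wrist view shows the box aligned with the image axes, the slot centre at (229,182), the lever's knob top at about (224,196) and the screen at the left.

```bash
python3 - <<'E'
from h import *
s=np.load("pics/w1.npy");o=dict(tool_pos=s[:3],tcp_rot=s[3:]);C=cam("wrist",o)
R=Ro.from_euler("xyz",s[3:]).as_matrix()
for u,v,z in[(229,182,50),(224,196,120),(288,138,50),(288,218,50),(166,138,50),(166,218,50)]:
    p=onz(C,u,v,z);print(p,(R.T@(p-s[:3])/25).round(2))
E
```

```text
[537.93284232 298.34220625  50.        ] [-0.47 -1.24  7.03]
[540.57513263 295.42638184 120.        ] [-0.32 -1.19  4.23]
[548.01976913 210.88284956  50.        ] [1.65 1.57 7.04]
[460.1430972  258.84931032  50.        ] [-2.35  1.7   7.04]
[620.36994168 333.76273918  50.        ] [ 1.65 -4.13  7.03]
[538.4559718  391.79713235  50.        ] [-2.35 -4.47  7.03]
```

Call:
arm_command --gripper '[50,50,50,50,50]' --pt "-0.18 -0.62 0" --pt "-0.18 -0.63 0" --pt "0 0 1" --pt "0 0 1" --pt "0 0 1" --twist '[0,0,0,0,0]'

```text
time: 4.53
tool_pos: [541.3, 296.6, 150.9]
tcp_rot: [-3.141, -0.0, -0.534]
contact_force: [0.6, -0.2, 0.4]
grip_width: 50.0
finger_force: 0.0
```

Call:
arm_command --gripper '[50,50,50,50,50]' --pt "0 0 0.8" --pt "0 0 0.8" --pt "0 0 0.8" --pt "0 0 0" --pt "0 0 0" --twist '[0,0,0,0,0]'

```text
time: 5.15
tool_pos: [541.6, 296.4, 92.4]
tcp_rot: [-3.141, -0.001, -0.534]
contact_force: [0.0, 0.4, -0.4]
grip_width: 49.7
finger_force: 0.0
```

```bash
python3 - <<'E'
from h import *
o=get_obs();print(o["tool_pos"],o["contact_force"])
im=capture("wrist");cv2.imwrite("pics/w2.png",im[:,:,::-1])
E
```

```text
[541.59367918 296.40755693  92.40514332] [ 0.02332348  0.38248644 -0.42179232]
```

View pics/w2.png

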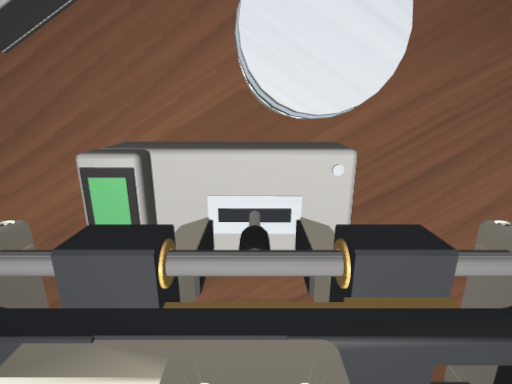

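The lever is centred between the fingers (col 255). Pushing it towards the screen, which is tool -y.

Call:
arm_command --gripper '[50,50,50,50,50]' --pt "0 -0.5 0" --pt "0 -0.5 0" --pt "0 -0.42 0" --pt "0 0 0" --pt "0 0 0" --twist '[0,0,0,0,0]'

```text
time: 5.82
tool_pos: [559.3, 326.4, 92.0]
tcp_rot: [-3.141, -0.001, -0.534]
contact_force: [0.1, -2.6, 5.4]
grip_width: 50.1
finger_force: 2.2
```

```bash
python3 - <<'E'
from h import *
o=get_obs();R=Ro.from_euler("xyz",o["tcp_rot"]).as_matrix();print(o["tool_pos"],R.T@o["contact_force"])
im=capture("wrist");cv2.imwrite("pics/w3.png",im[:,:,::-1])
E
```

```text
[559.32901302 326.40572013  91.96199669] [ 1.38755604  2.17273943 -5.36996328]
```

View pics/w3.png

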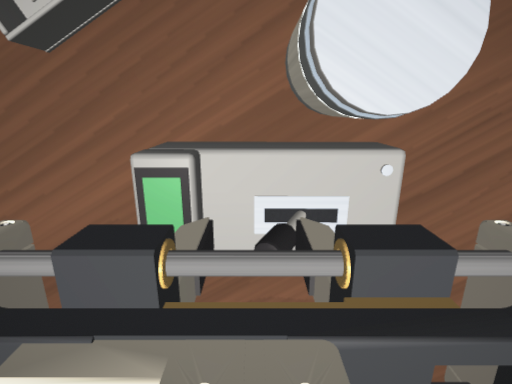

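The lever leans towards the screen with light force (about 5 N). Pushing 2 mm more, then holding.

Call:
arm_command --gripper '[50,50,50,50,50]' --pt "0 -0.1 0" --pt "0 0 0" --pt "0 0 0" --pt "0 0 0" --pt "0 0 0" --twist '[0,0,0,0,0]'

```text
time: 6.5
tool_pos: [560.5, 328.5, 91.7]
tcp_rot: [3.142, -0.0, -0.534]
contact_force: [-0.3, -4.5, 3.3]
grip_width: 50.3
finger_force: 2.3
```

```bash
python3 - <<'E'
from h import *
o=get_obs();R=Ro.from_euler("xyz",o["tcp_rot"]).as_matrix();print(o["tool_pos"],R.T@o["contact_force"],o["finger_force"])
im=capture("scene");cv2.imwrite("pics/s3.png",cv2.resize(im[230:360,290:390,::-1],None,fx=4,fy=4,interpolation=cv2.INTER_CUBIC))
E
```

```text
[560.453071   328.53832167  91.6955926 ] [ 2.03308912  4.00859783 -3.27480889] 2.2882356494665146
```

View pics/s3.png

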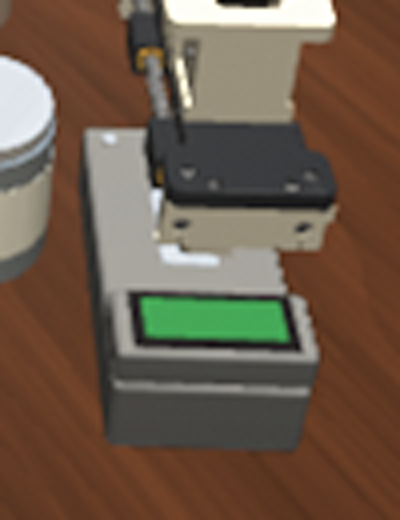

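Call:
arm_command --gripper '[50,50,50,50,50]' --pt "0 -0.06 0" --pt "0 0 0" --pt "0 0 0" --pt "0 0 0" --pt "0 0 0" --twist '[0,0,0,0,0]'

```text
time: 7.18
tool_pos: [561.1, 329.7, 91.5]
tcp_rot: [3.141, 0.0, -0.534]
contact_force: [0.5, -5.5, 2.8]
grip_width: 49.9
finger_force: 2.6
```

Call:
arm_command --gripper '[50,50,50,50,50]' --pt "0 0 0" --pt "0 0 0" --pt "0 0 0" --pt "0 0 0" --pt "0 0 0" --twist '[0,0,0,0,0]'

```text
time: 7.8
tool_pos: [561.1, 329.7, 91.5]
tcp_rot: [3.141, -0.0, -0.534]
contact_force: [-0.5, -5.3, 2.3]
grip_width: 49.9
finger_force: 2.6
```

```bash
python3 - <<'E'
from h import *
o=get_obs();R=Ro.from_euler("xyz",o["tcp_rot"]).as_matrix();print(o["tool_pos"],R.T@o["contact_force"],o["finger_force"])
im=capture("wrist");cv2.imwrite("pics/w4.png",cv2.resize(im[190:280,190:340,::-1],None,fx=5,fy=5,interpolation=cv2.INTER_CUBIC))
E
```

```text
[561.06870645 329.69893947  91.48638232] [ 2.28210941  4.83873454 -2.24829781] 2.5815103948116302
```

View pics/w4.png

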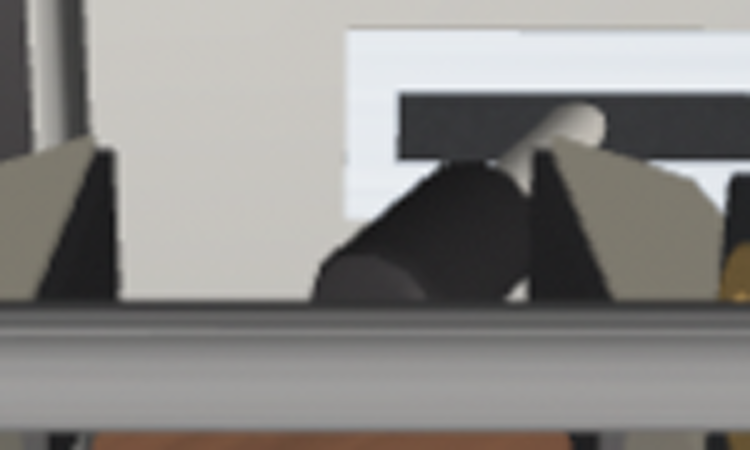

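Held at the stop (horizontal 4.8 N, tilt about 0.5) for over a second. Returning to the middle, lifting, and moving over to the stand.

Call:
arm_command --gripper '[50,50,50,50,50]' --pt "0 0.5 0" --pt "0 0.5 0" --pt "0 0.58 0" --pt "0 0 0" --pt "0 0 -1" --twist '[0,0,0,0,0]'

```text
time: 8.48
tool_pos: [539.8, 295.6, 115.1]
tcp_rot: [3.139, 0.003, -0.534]
contact_force: [0.5, -0.4, 1.1]
grip_width: 50.1
finger_force: 0.0
```

Call:
arm_command --gripper '[36,36,36,36,36]' --pt "0 0 -1" --pt "0 0 -1" --pt "0 0 -1" --pt "0.8 0.8 -0.5" --pt "0.8 0.8 0" --twist '[0,0,0,0,0]'

```text
time: 9.1
tool_pos: [555.9, 241.5, 205.6]
tcp_rot: [-3.139, -0.002, -0.533]
contact_force: [0.2, -1.8, 0.0]
grip_width: 36.0
finger_force: 0.0
```

Call:
arm_command --gripper '[36,36,36,36,36]' --pt "0.8 0.8 0" --pt "0.8 0.8 0" --pt "0.8 0.8 0" --pt "0.8 0.8 0" --pt "0.8 0.8 0" --twist '[0,0,0,0,0]'

```text
time: 9.72
tool_pos: [590.7, 103.7, 204.2]
tcp_rot: [-3.141, -0.0, -0.534]
contact_force: [0.1, 0.5, 0.7]
grip_width: 36.1
finger_force: 0.0
```

Call:
arm_command --gripper '[36,36,36,36,36]' --pt "0.8 0.8 0" --pt "0.8 0.8 0" --pt "0 0.3 0" --pt "0 0 0" --pt "0 0 0" --twist '[0,0,0,0,0]'

```text
time: 10.35
tool_pos: [600.4, 44.0, 204.3]
tcp_rot: [-3.141, 0.0, -0.533]
contact_force: [-0.8, -0.1, 0.4]
grip_width: 35.7
finger_force: 0.0
```

```bash
python3 - <<'E'
from h import *
o=get_obs();print(o["tool_pos"],o["tcp_rot"])
im=capture("wrist");cv2.imwrite("pics/w5.png",im[:,:,::-1]);np.save("pics/w5.npy",np.r_[o["tool_pos"],o["tcp_rot"]])
C=cam("wrist",o);print(px(C,(623.8,31,146)))
im=capture("scene");cv2.imwrite("pics/s5.png",im[:,:,::-1])
E
```

```text
[600.42608901  44.02582749 204.30098321] [-3.14119477e+00  1.02402513e-04 -5.32694044e-01]
[253.64601753 171.27258741]
```

View pics/w5.png

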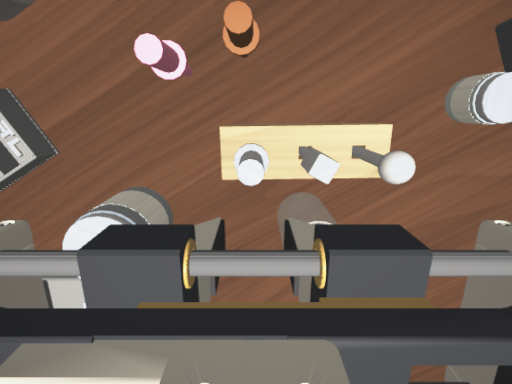

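The wrist view shows the collared rod's top at (250,173), in the stand's left hole; the square punch is at (321,169) and the ball scriber at (397,167).

```bash
python3 - <<'E'
from h import *
s=np.load("pics/w5.npy");o=dict(tool_pos=s[:3],tcp_rot=s[3:]);C=cam("wrist",o)
R=Ro.from_euler("xyz",s[3:]).as_matrix()
im=cv2.imread("pics/w5.png");g=cv2.cvtColor(im,cv2.COLOR_BGR2GRAY)[140:192,225:280]
m=(g>205).astype(np.uint8);n,l,st,ce=cv2.connectedComponentsWithStats(m);print(st.tolist(),ce+[225,140])
for u,v,z in[(250,172,146),(252,160.5,97),(221,154,45),(220,180,45),(392,180,45),(390,125,45),(219,127,45)]:
    p=onz(C,u,v,z);print(p,(R.T@(p-s[:3])/25).round(2))
E
```

```text
[[0, 3, 55, 49, 843], [0, 0, 55, 46, 2017]] [[252.13879004 177.28944247]
 [251.94199306 160.57263262]]
[624.74907809  33.75124636 146.        ] [ 1.05 -0.14  2.33]
[624.58167222  32.4806063   97.        ] [ 1.07 -0.09  4.29]
[641.0975025   63.81932256  45.        ] [ 1.   -1.51  6.37]
[616.16643003  80.98946764  45.        ] [-0.21 -1.59  6.37]
[515.06586635 -90.35762783  45.        ] [-0.21  6.37  6.37]
[ 573.84971567 -112.99437754   45.        ] [2.27 5.95 6.37]
[667.40113014  49.75085488  45.        ] [ 2.19 -1.56  6.37]
```

Call:
arm_command --gripper '[36,36,36,36,36]' --pt "0.53 -0.05 0" --pt "0.53 -0.05 0" --pt "0 0 0" --pt "0 0 1" --pt "0 0 0.8" --twist '[0,0,0,0,0]'

```text
time: 11.08
tool_pos: [624.5, 31.8, 158.4]
tcp_rot: [3.141, 0.0, -0.534]
contact_force: [0.7, -0.8, -0.1]
grip_width: 36.0
finger_force: 0.0
```

Call:
arm_command --gripper '[36,36,36,36,36]' --pt "0 0 0.8" --pt "0 0 0.7" --pt "0 0 0.6" --pt "0 0 0" --pt "0 0 0" --twist '[0,0,0,0,0]'

```text
time: 11.7
tool_pos: [625.1, 31.6, 107.4]
tcp_rot: [-3.141, -0.001, -0.534]
contact_force: [0.3, -0.2, 0.7]
grip_width: 35.8
finger_force: 0.0
```

Call:
arm_command --gripper '[15,15,15,15,15]' --pt "0 0 0" --pt "0 0 0" --pt "0 0 0" --pt "0 0 0" --pt "0 0 0" --twist '[0,0,0,0,0]'

```text
time: 12.32
tool_pos: [625.1, 31.6, 107.3]
tcp_rot: [-3.141, -0.001, -0.534]
contact_force: [-0.1, 0.2, 5.5]
grip_width: 21.6
finger_force: 30.0
```

Call:
arm_command --gripper '[15,15,15,15,15]' --pt "0 0 -0.6" --pt "0 0 -1" --pt "0 0 -1" --pt "0 0 -1" --pt "0 0 -1" --twist '[0,0,0,0,0]'

```text
time: 12.95
tool_pos: [624.3, 31.6, 222.8]
tcp_rot: [3.141, 0.001, -0.534]
contact_force: [0.4, 0.7, -1.6]
grip_width: 21.4
finger_force: 30.0
```

Call:
arm_command --gripper '[15,15,15,15,15]' --pt "0 0 -1" --pt "0 0 -0.6" --pt "0 0 0" --pt "0.6 0.8 0" --pt "0.6 0.8 0" --twist '[0,0,0,1,1]'

```text
time: 13.58
tool_pos: [627.5, -18.5, 260.1]
tcp_rot: [3.14, 0.002, -0.71]
contact_force: [0.3, -1.4, -0.9]
grip_width: 21.5
finger_force: 30.0
```

Call:
arm_command --gripper '[15,15,15,15,15]' --pt "0.6 0.8 0" --pt "0.6 0.8 0" --pt "0.6 0.8 0" --pt "0.6 0.8 0" --pt "0.6 0.8 0" --twist '[1,1,1,1,1]'

```text
time: 14.2
tool_pos: [597.8, -139.4, 260.0]
tcp_rot: [3.139, 0.002, -1.147]
contact_force: [-0.9, -0.1, -1.4]
grip_width: 21.2
finger_force: 30.0
```

Call:
arm_command --gripper '[15,15,15,15,15]' --pt "0.6 0.8 0" --pt "0.6 0.8 0" --pt "0.6 0.8 0" --pt "0.6 0.8 0" --pt "0.6 0.8 0" --twist '[1,1,1,1,0.9]'

```text
time: 14.82
tool_pos: [519.9, -235.8, 260.2]
tcp_rot: [3.139, 0.001, -1.575]
contact_force: [-0.3, -0.4, -1.7]
grip_width: 21.5
finger_force: 30.0
```

Call:
arm_command --gripper '[15,15,15,15,15]' --pt "0 0 0" --pt "0 0 0" --pt "0 0 0" --pt "0 0 0" --pt "0 0 0" --twist '[0,0,0,0,0]'

```text
time: 15.45
tool_pos: [521.3, -235.2, 261.6]
tcp_rot: [3.142, -0.0, -1.571]
contact_force: [0.1, 0.7, -0.7]
grip_width: 21.5
finger_force: 30.0
```

```bash
python3 - <<'E'
from h import *
o=get_obs();print(o["tool_pos"],o["tcp_rot"],o["joint_positions"])
im=capture("wrist");cv2.imwrite("pics/w6.png",im[:,:,::-1]);np.save("pics/w6.npy",np.r_[o["tool_pos"],o["tcp_rot"]])
C=cam("wrist",o);print(px(C,(516.5,-300,85)))
im=capture("scene");cv2.imwrite("pics/s6.png",im[:,:,::-1])
E
```

```text
[ 521.2562296  -235.24309651  261.63421893] [ 3.14153206e+00 -5.97332048e-06 -1.57142282e+00] [-5.57908847e-01  4.06098944e-01  1.32968732e+00 -3.76288839e-05
  1.40585466e+00  2.58431648e+00]
[258.78369954 116.83077166]
```

View pics/w6.png

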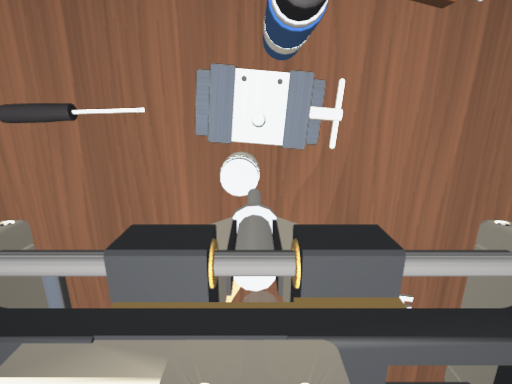

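The wrist view shows the bore mouth at about (259,120) in the bright block, the rod's foot at (253,194), the tin at (240,174) and the aerosol at (296,25).

```bash
python3 - <<'E'
from h import *
s=np.load("pics/w6.npy");o=dict(tool_pos=s[:3],tcp_rot=s[3:]);C=cam("wrist",o)
R=Ro.from_euler("xyz",s[3:]).as_matrix();im=cv2.imread("pics/w6.png")
print("tip px",px(C,s[:3]-[0,0,92.3]))
cv2.imwrite("pics/w6c.png",np.hstack([cv2.resize(im[100:140,239:279],(400,400),interpolation=cv2.INTER_CUBIC),cv2.resize(im[180:220,233:273],(400,400),interpolation=cv2.INTER_CUBIC)]))
g=cv2.cvtColor(im,cv2.COLOR_BGR2GRAY)[108:132,247:271]
m=(g<190).astype(np.uint8);n,l,st,ce=cv2.connectedComponentsWithStats(m)
print(st.tolist(),(ce+[247,108]).round(1).tolist())
for u,v in[(259,119),(259,120),(259,121)]:
    p=onz(C,u,v,85);print(p,(R.T@(p-s[:3])/25).round(2))
E
```

```text
tip px [254.70611749 191.51305468]
[[0, 0, 24, 24, 562], [9, 13, 9, 6, 13], [6, 16, 1, 1, 1]] [[258.5, 119.4], [260.9, 124.5], [253.0, 124.0]]
[ 516.24300724 -297.57940848   85.        ] [2.49 0.2  7.07]
[ 516.23906116 -296.46040258   85.        ] [2.45 0.2  7.07]
[ 516.23510772 -295.3393078    85.        ] [2.4  0.2  7.07]
```

View pics/w6c.png

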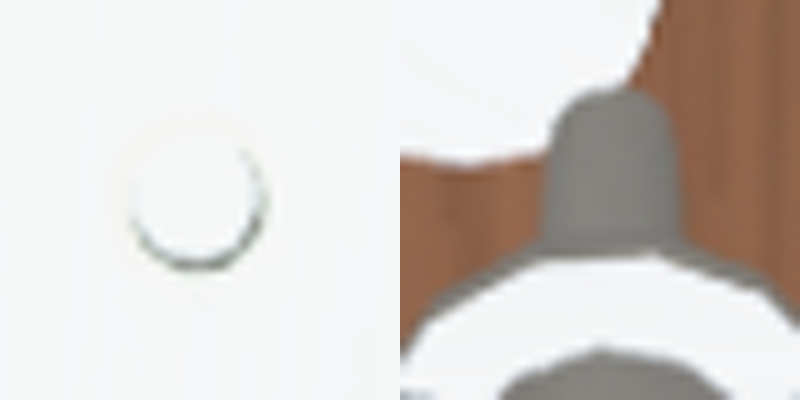

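The crop shows the bore ring centred at (258.7,119.8) and the rod's foot centred on column 254.7, ending at row 189. All ten views are now used, so from here I go by numbers. Moving close, with a short offset, for a relative measurement.

Call:
arm_command --gripper '[15,15,15,15,15]' --pt "0.5 0.1 0" --pt "0.5 0.1 0" --pt "0.4 0 0.8" --pt "0 0 0.8" --pt "0 0 0.8" --twist '[0,0,0,0,0]'

```text
time: 16.18
tool_pos: [515.6, -271.8, 201.0]
tcp_rot: [-3.142, -0.0, -1.573]
contact_force: [-0.4, -0.3, -1.3]
grip_width: 21.4
finger_force: 30.0
```

Call:
arm_command --gripper '[15,15,15,15,15]' --pt "0 0 0.4" --pt "0 0 0" --pt "0 0 0" --pt "0 0 0" --pt "0 0 0" --twist '[0,0,0,0,0]'

```text
time: 16.8
tool_pos: [516.2, -270.7, 192.3]
tcp_rot: [-3.141, -0.001, -1.572]
contact_force: [-0.2, -0.2, -2.1]
grip_width: 21.4
finger_force: 30.0
```

```bash
python3 - <<'E'
from h import *
np.set_printoptions(linewidth=250)
o=get_obs();print(o["tool_pos"],o["tcp_rot"],o["contact_force"])
im=capture("wrist");cv2.imwrite("pics/w7.png",im[:,:,::-1]);np.save("pics/w7.npy",np.r_[o["tool_pos"],o["tcp_rot"]])
C=cam("wrist",o);print(px(C,(516.2,-296.5,85)),px(C,o["tool_pos"]-[0,0,92.3]))
b=px(C,(516.2,-296.5,85)).astype(int)
g=cv2.cvtColor(im,cv2.COLOR_RGB2GRAY);r0=b[1]-14
print(r0,b[0]-16);print(g[r0:r0+52,b[0]-16:b[0]+16])
E
```

```text
[ 516.18333603 -270.6579424   192.29025099] [-3.14072749e+00 -6.60890121e-04 -1.57205020e+00] [-0.1837496  -0.23014215 -2.09935636]
[254.75341982 161.02985206] [254.79845364 191.57572137]
147 238
[[242 242 241 ... 242 241 241]
 [242 242 241 ... 241 241 242]
 [242 242 241 ... 241 241 242]
 ...
 [206 179 169 ...  97  92  88]
 [149 136 136 ...  97  92  89]
 [198 178 159 ...  96  92  89]]
```

```bash
python3 - <<'E'
import cv2
g=cv2.cvtColor(cv2.imread("pics/w7.png"),cv2.COLOR_BGR2GRAY)
for v in range(144,200): print(v,"".join("#" if p<150 else "+" if p<215 else "-" if p<237 else "." for p in g[v,232:280]))
E
```

```text
144 ................................................
145 ................................................
146 ................................................
147 ................................................
148 ................................................
149 ................................................
150 ................................................
151 .......................--.......................
152 ................................................
153 ................................................
154 ..............-.................................
155 .............--.................................
156 .............-..................................
157 ............---+............-+-.................
158 ............--++-...........-+-.................
159 ............--+#+-.........-+#+.................
160 ............--+##+-........+##+.................
161 .............-+###++--..-++###+.................
162 .............-+#####++++######+.................
163 .............-+###############+.................
164 ..............-+#############+-.....
[... 1167 characters left out ...]
...........
187 #####++++++++++++----...........................
188 ####################++++++++++----..............
189 #################################++++++++++----.
190 ###############################################+
191 ################################################
192 ################################################
193 ################################################
194 ################################################
195 #++++###########################################
196 ###++++++#######################################
197 +++#######+#####################################
198 ------+++##+++##################################
199 +++++----++#+++#################################
```

```bash
python3 - <<'E'
import cv2
im=cv2.imread("pics/w7.png")
for v in range(184,212,2): print(v,im[v,238:274:2].mean(1).astype(int).tolist())
print(im[200,238:274:3].tolist())
E
```

```text
184 [240, 240, 240, 240, 240, 240, 242, 240, 239, 240, 241, 240, 241, 240, 240, 240, 239, 239]
186 [226, 241, 240, 240, 240, 240, 242, 239, 239, 240, 241, 240, 241, 239, 240, 240, 239, 238]
188 [119, 115, 114, 105, 112, 125, 143, 151, 165, 183, 182, 206, 216, 226, 241, 240, 239, 238]
190 [142, 139, 135, 116, 107, 97, 111, 114, 112, 111, 102, 92, 89, 91, 94, 94, 100, 109]
192 [142, 139, 142, 140, 131, 108, 112, 114, 113, 111, 106, 94, 89, 91, 95, 90, 87, 91]
194 [141, 140, 142, 140, 139, 109, 113, 114, 114, 111, 106, 97, 89, 92, 95, 89, 88, 91]
196 [204, 167, 141, 140, 136, 108, 113, 114, 113, 112, 106, 98, 89, 92, 94, 89, 87, 91]
198 [197, 158, 144, 207, 135, 108, 114, 115, 114, 112, 107, 100, 90, 92, 94, 89, 87, 91]
200 [155, 203, 232, 156, 143, 109, 114, 115, 113, 111, 108, 100, 89, 92, 94, 89, 88, 92]
202 [133, 116, 131, 200, 218, 109, 114, 115, 113, 111, 108, 101, 89, 92, 95, 89, 87, 92]
204 [239, 229, 157, 110, 116, 107, 108, 111, 111, 112, 112, 106, 95, 93, 95, 89, 88, 91]
206 [240, 241, 183, 115, 158, 197, 201, 216, 220, 226, 225, 164, 118, 110, 102, 90, 87, 91]
208 [194, 127, 155, 228, 235, 235, 235, 235, 235, 235, 235, 236, 232, 222, 155, 112, 95, 92]
210 [139, 218, 236, 236, 236, 236, 236, 237, 237, 237, 237, 237, 237, 238, 237, 235, 146, 97]
[[158, 157, 152], [233, 231, 224], [155, 159, 155], [107, 111, 113], [111, 115, 117], [112, 116, 117], [109, 112, 114], [103, 106, 108], [64, 84, 121], [67, 89, 126], [64, 84, 120], [64, 85, 121]]
```

Call:
arm_command --gripper '[15,15,15,15,15]' --pt "0.55 0 0" --pt "0.55 0 0" --pt "0 0 0" --pt "0 0 0.3" --pt "0 0 0.2" --twist '[0,0,0,0,0]'

```text
time: 17.48
tool_pos: [515.7, -297.6, 178.4]
tcp_rot: [3.141, 0.001, -1.572]
contact_force: [-0.8, -0.0, -2.1]
grip_width: 21.5
finger_force: 30.0
```

Call:
arm_command --gripper '[15,15,15,15,15]' --pt "0 0 0.15" --pt "0 0 0.15" --pt "0 0 0.15" --pt "0 0 0" --pt "0 0 0" --twist '[0,0,0,0,0]'

```text
time: 18.1
tool_pos: [516.0, -298.1, 168.1]
tcp_rot: [-3.141, -0.0, -1.572]
contact_force: [0.5, -0.4, -1.7]
grip_width: 21.6
finger_force: 30.0
```

Call:
arm_command --gripper '[15,15,15,15,15]' --pt "0 0 0.2" --pt "0 0 0.2" --pt "0 0 0.2" --pt "0 0 0" --pt "0 0 0" --twist '[0,0,0,0,0]'

```text
time: 18.73
tool_pos: [516.0, -298.1, 153.0]
tcp_rot: [-3.141, -0.0, -1.572]
contact_force: [0.8, -0.4, -1.0]
grip_width: 21.8
finger_force: 30.0
```

Call:
arm_command --gripper '[15,15,15,15,15]' --pt "0 0 0.15" --pt "0 0 0.15" --pt "0 0 0.15" --pt "0 0 0" --pt "0 0 0" --twist '[0,0,0,0,0]'

```text
time: 19.35
tool_pos: [516.0, -298.1, 141.8]
tcp_rot: [-3.142, -0.0, -1.572]
contact_force: [-0.0, -0.6, -1.8]
grip_width: 21.4
finger_force: 30.0
```

Still free. About 6 mm to the bottom; approaching gently.

Call:
arm_command --gripper '[15,15,15,15,15]' --pt "0 0 0.1" --pt "0 0 0.08" --pt "0 0 0.06" --pt "0 0 0" --pt "0 0 0" --twist '[0,0,0,0,0]'

```text
time: 19.98
tool_pos: [516.0, -298.1, 135.8]
tcp_rot: [-3.141, -0.0, -1.572]
contact_force: [-0.4, -1.1, -0.5]
grip_width: 21.4
finger_force: 30.0
```

Call:
arm_command --gripper '[15,15,15,15,15]' --pt "0 0 0.04" --pt "0 0 0" --pt "0 0 0" --pt "0 0 0" --pt "0 0 0" --twist '[0,0,0,0,0]'

```text
time: 20.6
tool_pos: [516.2, -298.3, 135.3]
tcp_rot: [-3.141, -0.001, -1.572]
contact_force: [-0.5, 0.5, 6.0]
grip_width: 21.3
finger_force: 30.0
```

Call:
arm_command --gripper '[15,15,15,15,15]' --pt "0 0 0.05" --pt "0 0 0" --pt "0 0 0" --pt "0 0 0" --pt "0 0 0" --twist '[0,0,0,0,0]'

```text
time: 21.22
tool_pos: [516.3, -298.4, 135.2]
tcp_rot: [-3.14, -0.002, -1.572]
contact_force: [-2.5, 0.9, 11.7]
grip_width: 21.8
finger_force: 30.0
```

Call:
arm_command --gripper '[15,15,15,15,15]' --pt "0 0 0.07" --pt "0 0 0" --pt "0 0 0" --pt "0 0 0" --pt "0 0 0" --twist '[0,0,0,0,0]'

```text
time: 21.85
tool_pos: [516.8, -298.8, 135.0]
tcp_rot: [-3.138, -0.003, -1.572]
contact_force: [-3.2, 2.5, 20.0]
grip_width: 21.4
finger_force: 30.0
```

Call:
arm_command --gripper '[15,15,15,15,15]' --pt "0 0 0" --pt "0 0 0" --pt "0 0 0" --pt "0 0 0" --pt "0 0 0" --twist '[0,0,0,0,0]'

```text
time: 22.48
tool_pos: [516.8, -298.8, 135.0]
tcp_rot: [-3.138, -0.003, -1.572]
contact_force: [-2.5, 1.7, 20.0]
grip_width: 21.2
finger_force: 30.0
```

Call:
arm_command --gripper '[15,15,15,15,15]' --pt "0 0 0" --pt "0 0 0" --pt "0 0 0" --pt "0 0 0" --pt "0 0 0" --twist '[0,0,0,0,0]'

```text
time: 23.1
tool_pos: [516.8, -298.8, 135.0]
tcp_rot: [-3.138, -0.003, -1.572]
contact_force: [-3.8, 1.5, 19.8]
grip_width: 21.5
finger_force: 30.0
```

Pressed at 20 N for over a second. Easing off, opening and lifting clear.

Call:
arm_command --gripper '[15,15,50,50,50]' --pt "0 0 -0.13" --pt "0 0 0" --pt "0 0 0" --pt "0 0 0" --pt "0 0 0" --twist '[0,0,0,0,0]'

```text
time: 23.72
tool_pos: [515.8, -297.9, 134.5]
tcp_rot: [3.141, 0.0, -1.572]
contact_force: [0.4, 0.7, 1.1]
grip_width: 46.4
finger_force: 0.0
```

Call:
arm_command --gripper '[50,50,50,50,50]' --pt "0 0 -0.4" --pt "0 0 -0.8" --pt "0 0 -1" --pt "0 0 -1" --pt "0 0 -0.8" --twist '[0,0,0,0,0]'

```text
time: 24.35
tool_pos: [516.2, -298.2, 236.9]
tcp_rot: [-3.14, -0.001, -1.572]
contact_force: [0.1, 0.3, -0.4]
grip_width: 50.1
finger_force: 0.0
```

Call:
arm_command --gripper '[50,50,50,50,50]' --pt "-0.6 0 0" --pt "-0.8 -0.4 0" --pt "-0.8 -0.4 0" --pt "-0.8 -0.4 0" --pt "-0.8 -0.4 0" --twist '[0,-1,-1,-1,-1]'

```text
time: 24.98
tool_pos: [544.8, -197.0, 233.9]
tcp_rot: [3.141, 0.001, -1.22]
contact_force: [-0.7, -0.1, -0.1]
grip_width: 50.2
finger_force: 0.0
```

```bash
python3 - <<'E'
from h import *
o=get_obs();print(o["tool_pos"],o["tcp_rot"],o["contact_force"])
im=capture("scene");cv2.imwrite("pics/s8.png",im[:,:,::-1])
# rod axis line expected: from mouth+31 (collar 119..125) to top 174
C=cam("scene");print([px(C,(516.5,-298.5,z)).round(1).tolist() for z in(85,122,150,174)])
g=cv2.cvtColor(im,cv2.COLOR_RGB2GRAY)
u,v=px(C,(516.5,-298.5,174)).astype(int)
for r in range(v-8,v+40): print(r,"".join(" .:-=+*#%@"[min(9,p//26)] for p in g[r,u-20:u+24]))
E
```

```text
[ 544.82735569 -197.01831319  233.9301511 ] [ 3.14051484e+00  1.47549067e-03 -1.21972320e+00] [-0.70896021 -0.08915431 -0.07964132]
[[232.7, 161.8], [232.3, 152.1], [232.0, 144.6], [231.7, 137.9]]
129 ............-+=======:.:..:.......-=:.......
130 ..........::-+=======:.--..:.... .--:::::::-
131 ..........:=+========-++-..:..::.:------=--=
132 ..........:+*+=======+*+:.....:---==========
133 ..........:=++=======++-:..::::-============
134 ..........:-===--=====--:::--:.:============
135 ..........::-===---==-:::-===-..-=====-----=
136 ............:-----:-=-..:-====:.:====--:::-=
137 .......::::...::::.-==-..-=====:.:-===----==
138 ..:::::::::..:::::+%%%%#+-=====-..----------
139 :::::::::::..:::::#@@@@@*:======:.::::::....
140 -----::::::..::::.=####*=:======-:..........
141 ------:::::..:::::-=====:.-======-..........
142 --------::::.:::::-=====-.:=======:.........
143 :-------::::.:::::-=====-..-------:.........
144 ::--------:..:::::-=====-..::...............
145 :::-------:..:::::-=====-...:...............
146 ::::------::.:::::-=====-...:...............
147 -::::-----::.::::
[... 748 characters left out ...]
@#=-----:-:-*@
163 :-==--------+%@@@@@%*==+%@@@@@@@*------:::-*
164 ::-----------*%@@@@%###%%@@@@%%%*--------==+
165 :.:----------=#%@@@@@@@@@%%##*++==------*%%%
166 :.:-=---------=#%@@%%%###*+=======------*@@@
167 ::.:-=---------=*##**+===========--==----*#*
168 ::..:-----------=================----:::.-==
169 ::...:----------=================::...::.:--
170 ::...:-=--------=================-.:::::.:-:
171 ::....:---------=================-.:::::.---
172 ::.....:---------================-.::::::---
173 --:....::--::::.:================-.:::::.:--
174 -=-......:......:================-.:::::.---
175 -=-:.....::.:::::-===============-.::::..---
176 --=-:....::::::::=====+****+++===-.:.....---
```

The text rendering shows the rod upright in the bore with its top at the expected row (138). Returning to the lever.

Call:
arm_command --gripper '[50,50,50,50,50]' --pt "-0.8 -0.65 0" --pt "-0.8 -0.65 0" --pt "-0.8 -0.65 0" --pt "-0.8 -0.65 0" --pt "-0.8 -0.65 0" --twist '[-1,-1,-1,-1,-1]'

```text
time: 25.65
tool_pos: [564.9, -71.4, 234.1]
tcp_rot: [3.141, 0.001, -0.785]
contact_force: [0.5, 0.2, 0.8]
grip_width: 49.8
finger_force: 0.0
```

Call:
arm_command --gripper '[50,50,50,50,50]' --pt "-0.8 -0.65 0" --pt "-0.8 -0.65 0" --pt "-0.8 -0.65 0" --pt "-0.6 -1 0" --pt "-0.6 -1 0" --twist '[-1,-1,-0.9,0,0]'

```text
time: 26.28
tool_pos: [549.8, 62.5, 234.2]
tcp_rot: [3.141, 0.001, -0.535]
contact_force: [0.2, 0.2, 1.1]
grip_width: 50.1
finger_force: 0.0
```

Call:
arm_command --gripper '[50,50,50,50,50]' --pt "-0.6 -1 0" --pt "-0.6 -1 0" --pt "-0.6 -1 0" --pt "-0.6 -1 0" --pt "-0.6 -1 0" --twist '[0,0,0,0,0]'

```text
time: 26.9
tool_pos: [548.8, 208.2, 234.1]
tcp_rot: [3.141, 0.001, -0.535]
contact_force: [-0.8, 0.2, -0.1]
grip_width: 50.3
finger_force: 0.0
```

Call:
arm_command --gripper '[50,50,50,50,50]' --pt "-0.6 -1 0" --pt "0 0 0" --pt "0 0 0" --pt "0 0 0" --pt "0 0 0" --twist '[0,0,0,0,0]'

```text
time: 27.52
tool_pos: [549.6, 235.5, 235.0]
tcp_rot: [3.141, -0.0, -0.535]
contact_force: [-0.3, 0.1, 0.3]
grip_width: 49.8
finger_force: 0.0
```

```bash
python3 - <<'E'
from h import *
o=get_obs();R=Ro.from_euler("xyz",o["tcp_rot"]).as_matrix();print(o["tool_pos"],o["tcp_rot"],R.T@(np.array([541,296.5,226])-o["tool_pos"])/25)
E
```

```text
[549.58948935 235.45994765 235.01191066] [ 3.14147367e+00 -1.16073941e-04 -5.34884206e-01] [-1.54021857 -1.92548393  0.36006855]
```

Call:
arm_command --gripper '[50,50,50,50,50]' --pt "-0.8 -1 0" --pt "-0.74 -0.93 0" --pt "0 0 0.7" --pt "0 0 1" --pt "0 0 1" --twist '[0,0,0,0,0]'

```text
time: 28.15
tool_pos: [541.0, 297.0, 166.9]
tcp_rot: [-3.141, -0.0, -0.534]
contact_force: [0.6, -0.0, -0.4]
grip_width: 49.5
finger_force: 0.0
```

Call:
arm_command --gripper '[50,50,50,50,50]' --pt "0 0 1" --pt "0 0 1" --pt "0 0 1" --pt "0 0 0" --pt "0 0 0" --twist '[0,0,0,0,0]'

```text
time: 28.78
tool_pos: [541.6, 297.3, 93.5]
tcp_rot: [-3.14, -0.001, -0.534]
contact_force: [-0.2, -0.6, -0.6]
grip_width: 49.9
finger_force: 0.0
```

Call:
arm_command --gripper '[50,50,50,50,50]' --pt "0 0.5 0" --pt "0 0.5 0" --pt "0 0.45 0" --pt "0 0 0" --pt "0 0 0" --twist '[0,0,0,0,0]'

```text
time: 29.4
tool_pos: [523.0, 266.4, 93.1]
tcp_rot: [-3.14, -0.001, -0.534]
contact_force: [1.2, 2.6, 4.9]
grip_width: 49.7
finger_force: 2.2
```

```bash
python3 - <<'E'
from h import *
o=get_obs();R=Ro.from_euler("xyz",o["tcp_rot"]).as_matrix();print(o["tool_pos"],R.T@o["contact_force"],o["finger_force"])
E
```

```text
[522.99860262 266.37125677  93.13383325] [-0.30360979 -2.82839193 -4.85373952] 2.1512500941753387
```

Call:
arm_command --gripper '[50,50,50,50,50]' --pt "0 0.16 0" --pt "0 0 0" --pt "0 0 0" --pt "0 0 0" --pt "0 0 0" --twist '[0,0,0,0,0]'

```text
time: 30.02
tool_pos: [521.0, 263.2, 92.5]
tcp_rot: [-3.14, -0.001, -0.534]
contact_force: [2.7, 4.0, 3.0]
grip_width: 50.2
finger_force: 2.8
```

Call:
arm_command --gripper '[50,50,50,50,50]' --pt "0 0 0" --pt "0 0 0" --pt "0 0 0" --pt "0 0 0" --pt "0 0 0" --twist '[0,0,0,0,0]'

```text
time: 30.65
tool_pos: [521.0, 263.2, 92.5]
tcp_rot: [-3.14, -0.001, -0.534]
contact_force: [3.6, 4.5, 2.0]
grip_width: 49.9
finger_force: 2.8
```

```bash
python3 - <<'E'
from h import *
o=get_obs();R=Ro.from_euler("xyz",o["tcp_rot"]).as_matrix();print(o["tool_pos"],R.T@o["contact_force"],o["finger_force"])
im=capture("wrist");cv2.imwrite("pics/w9.png",im[:,:,::-1])
g=cv2.cvtColor(im,cv2.COLOR_RGB2GRAY)
a=cv2.cvtColor(cv2.imread("pics/w4.png"),cv2.COLOR_BGR2GRAY);a=cv2.resize(a,(150,90),interpolation=cv2.INTER_AREA)
f=lambda r:"".join(" .:-=+*#%@"[min(9,p//26)] for p in r)
for v in range(18,64,2): print(f(a[v,40:120])+" | "+f(g[190+v,170:340][:150][10:110]))
E
```

```text
[520.98305762 263.16699819  92.50812497] [ 0.84381591 -5.68443364 -2.03079017] 2.830618768930435
#############################%@@@@@@@@%#*+++++++++++++++++++++++++++++++++++++++ | ::::::::::::::::::::::::::::::::::::::::::::::::::::::::::=#%%%%%%%%%%##############################
#############################%%%%%%%%@%*:::::::::::::::::::::::::::::::::::--::: | :::::::::::::::::::=+++==--:::::::::::::::::::::::::::::::-#%%%%%%%%%%##############################
#############################%%%%%%%%%%*:::::::::::::::::::::::::::::::--==++**+ | :::::::::::::::::-*##***++=---::::::::::::::::::::::::::::-#%%%%%%%%%%##############################
#############################%%@@@@@@@%*:::::::::::::::::::::::::::::--==++****# | :::::::::::::::::=*####***++==--:::::::::::::::::::::::::::*%%%%%%%%%%##############################
#############################%%%@%%%%@%*::::::::::::::::::::::::::--===++****### | ::::::::::::::::::+######***++==--:::::::::::::::::::::::::*%%%%%%%%%%##############################
#############################%%%%%%%%@%=::::::::::::::::::::::::--===+====++**#* | 
[... 2528 characters left out ...]
::::::::....................:--.............. | =================-:..............:++:.................::::::::::::::::.:...-*#######################
#####################*=:.::::::::::::::::::::................:=**-.............. | ================-:...............-*#*=..............::::::::::::::::::.::..:+#######################
----------------------:.......:.:.:.::::::::::..............::---:.............. | :::::::::::::::::................:----:............::::.:::..:..............:-----------------------
-------------------------------------------------------------------------------- | ----------------------------------------------------------------------------------------------------
```

The lever leans as a mirror image of the first time and has been held for over a second. Returning it and lifting away.

Call:
arm_command --gripper '[50,50,50,50,50]' --pt "0 -0.5 0" --pt "0 -0.5 0" --pt "0 -0.61 0" --pt "0 0 0" --pt "0 0 -1" --twist '[0,0,0,0,0]'

```text
time: 31.32
tool_pos: [538.9, 296.5, 114.9]
tcp_rot: [3.136, 0.004, -0.533]
contact_force: [0.5, 0.7, -0.2]
grip_width: 50.1
finger_force: 0.0
```

Call:
arm_command --gripper '[50,50,50,50,50]' --pt "0 0 -1" --pt "0 0 -1" --pt "0 0 -1" --pt "0 0 -0.5" --pt "0 0 0" --twist '[0,0,0,0,0]'

```text
time: 31.95
tool_pos: [540.9, 297.3, 205.2]
tcp_rot: [-3.141, -0.001, -0.534]
contact_force: [-0.6, 0.4, -0.4]
grip_width: 50.1
finger_force: 0.0
```

```bash
python3 - <<'E'
from h import *
o=get_obs();print(o["time"],o["tool_pos"],o["contact_force"])
im=capture("scene")[:,:,::-1];cv2.imwrite("pics/s10.png",im)
a=cv2.imread("pics/scene0.png");d=cv2.absdiff(a,im).max(2)
m=cv2.morphologyEx((d>40).astype(np.uint8),cv2.MORPH_OPEN,np.ones((3,3)))
n,l,st,ce=cv2.connectedComponentsWithStats(m)
print([s.tolist() for s in st[1:] if s[4]>15])
E
```

```text
31.95 [540.93497979 297.2612278  205.19063709] [-0.60126663  0.35725164 -0.39494408]
[[364, 0, 23, 19, 273], [322, 0, 132, 149, 6994], [454, 0, 9, 12, 66], [503, 2, 9, 9, 74], [268, 10, 13, 10, 73], [491, 17, 21, 44, 361], [281, 39, 7, 3, 21], [494, 45, 4, 6, 22], [276, 51, 23, 20, 381], [478, 52, 34, 24, 316], [259, 66, 7, 6, 39], [260, 73, 8, 4, 30], [292, 76, 15, 21, 127], [465, 77, 47, 66, 2213], [268, 78, 6, 7, 33], [427, 114, 82, 55, 1657], [371, 116, 8, 6, 40], [454, 130, 8, 8, 54], [228, 137, 10, 26, 159], [330, 138, 60, 100, 3306], [323, 161, 10, 20, 140], [325, 182, 4, 5, 18], [244, 200, 8, 5, 38], [242, 207, 9, 27, 133], [251, 215, 4, 6, 20]]
```

```bash
python3 -c "
from plant import *
print(close_job())"
```

```text
the job is handed in; nothing more can be done
None
```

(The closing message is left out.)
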